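# Set and lock the slotted tress bracket on a colouring practice board

### The arm

A 6-joint arm with a two-finger parallel gripper is mounted at the origin on the work surface. World frame = base frame: x ahead of the robot, y to its left, z up, the work surface at z = 0. Lengths are in m, angles in rad, forces in N, time in s.
With the tool pointing down it reaches from about 0.35 to 0.975 m from the base axis. Payload 4.9 kg.
Tool frame: the origin (TCP) lies at the very end of the fingers, on their centre line; the grasp point (between the pads) lies 19 mm behind it; z points along the fingers, x is the direction in which the jaws open and shut, and the axes are right-handed (so a half turn about z gives the same grasp; the last joint's range is limited). The gripper opens to 85 mm and grips with 20 to 120 N. Pads are 22 mm wide; open, the fingers measure 114 mm over their backs; the gripper's body (76 mm by 85 mm) begins 54 mm behind the grasp point. The pads swing forward as they close: fully open they stand 13 mm farther back than shut.
Start: joints at [1.179, 0.053, 1.613, -0, 1.476, -0.119], TCP at [0.168, 0.602, 0.231] pointing down, gripper open.
Joint ranges: [-3.01, 3.01], [-1.01, 2.22], [0.06, 2.58], [-1.02, 4.17], [0.09, 2.62], [-3.14, 3.14]. Speed limits (rad/s): [2.57, 2.57, 3.14, 3.14, 3.14, 3.14].

### API

Orientations are given as a unit quaternion [w, x, y, z].
In Python, from plant import * gives the robot as it stands.
- The arm moves only by the shell command python3 -m inch 'ROWS'. ROWS is text: rows parted by semicolons, each of 7 numbers parted by spaces: the shift along the tool's x, y, z in m, then the turn, a rotation vector about the tool's x, y, z in rad, then the closure, from 0 (fully open) to 1 (shut). A call has 1 to 10 rows; each row shifts and turns the commanded pose from where the row before left it, along the tool's axes as they then stand; what a row does not reach is not made up. A row lasts 1/12 s, in which the tool goes at most 41.7 mm and 7.16 degrees, less where a joint would pass 70% of its speed; a pose out of reach is approached as far as the arm can. A call with a gripper value outside its range is refused whole. The fingers move at their own pace and stop on an object; the grip force is fixed at half the most. Time passes only in rows, so rows that do not move let the fingers close. It gives the time, the measured TCP pose, the force and the opening at its end, in the units of the state.
- state(): the state, without advancing time (a new reading comes with each control period).
- grab_frame(name): name is "scene" or "side" or "wrist"; returns the picture (384x512x3 uint8, blue, green, red); there is no depth.
- camera_info(name): a dict with "vertical_fov" (degrees; the focal length in pixels is half the picture's height over the tangent of half this angle, whatever the lens; pixels are square), "cx", "cy" (the principal point, pixels), "origin" and "rotation" of the camera in the world. Camera axes: x right, y down, z forward; pixel columns grow to the right and rows downward; lengths in m; the calibration is good to about 2 mm. The wrist camera is an equidistant fisheye: a pixel r from the principal point sees the ray r / f radians off the axis. A picture is of the moment at which its call begins: read the wrist's pose just before it. camera_info takes no time and is no camera call; for the wrist camera it gives the pose at the moment of the call.
- job_done(): hands the job in, once; it reports no verdict.
The state is a dict: "time": time; "joint_pos": joint angles; "joint_vel": joint speeds; "joint_efforts": joint torques, N m; "tool_pos": TCP position; "tool_rot": TCP orientation; "contact_force": force on the tool from outside, world axes, zero at the start; "ft_torque": the same for the moment, N m; "gripper_width": opening from 0.0 (shut) to 1.0 (fully open).
Only numpy, scipy, OpenCV 4.12 (cv2) and the standard library are available. Lean on these libraries where they do the work, as an engineer would, in place of code of your own. Each camera call takes 0.05 s, during which the arm holds its last target.

### The job

On the hair-colouring practice board, slide the slotted aluminium bracket along its slot until its front edge presses lightly against the rubber pad of the stop block that marks the swatch length; press gently, do not ram the stop. Then leave it there and turn the black clamp knob clockwise until the bracket is held firmly, without overtightening it, and let go. Do not disturb the bowl, comb and clip.

Things in the scene. Friction and masses are not known exactly. Their poses are not given: they have to be found in the camera images.
- board: brown wooden board, 150 x 420 x 12 mm, fixed to the table, ruler ticks along its near edge. Origin: underside, below the clamp stud; spans x -75..75, y -190..230 mm of its frame, z up. A clamp stud (8 mm thick, at x 0, y 0, under the knob) and a guide pin (8 mm, at x 0, y -45 mm) stand up through the bracket's slot. The bracket travels along the board's y; the stop is at the +y end.
- bracket: loose aluminium bracket, about 0.4 kg, flat on the board (underside 12 mm above the table), axes as the board's. Plate 50 mm wide (x), 6 mm thick, y -115 to +135 mm; 11 mm wide slot (y -98 to +53 mm) around stud and pin, 1.5 mm play each side; an upright fin to hold it by. Origin: underside, on the slot's centre line. Drags on the board with 2 to 6 N; the washer keeps it from being lifted.
- fin_grip (a point): where to grip the bracket's fin: on the fin's middle, 50 mm above the table. The fin is a plate 10 mm thick (along y), 44 mm wide (along x), 45 mm high, its top 63 mm above the table, at y +85 mm of the bracket.
- nose (a point): middle of the bracket's +y end edge (the front edge that meets the stop's pad), 3 mm above the bracket's underside; 50 mm from the fin's middle.
- stop: grey stop block fixed on the board, 50 mm wide (x), 16 mm high, from y 9 to 35 mm of its frame; a rubber pad (36 mm wide, 7 high, 8 thick) faces the bracket. Origin on the board's top at the pad's free face. The pad yields about 1 mm per 10 N. Seated when the bracket presses it with more than 2.5 N on top of the drag (5 to 10 N is right); over 22 N damages the stop.
- stop_face (a point): middle of the free face of the stop's rubber pad, unpressed, 3 mm above the board's top; the bracket's nose meets it. Axes as the board's.
- knob_grip (a point): where to grip the clamp knob: on its axis, 58 mm above the table, in the upper part of its bar. The bar is black plastic, 14 mm thick, 46 mm long, 36 mm high, its top 71 mm above the table, on a round hub (34 mm wide, its top 35.5 mm above the table). At knob angle 0 the bar's length lies along the board's x axis. The knob stays at its height as it turns.
- knob (a joint): knob angle in rad, growing clockwise seen from above (0 to 2.4); starts at 0 to 0.15. Turning lowers the washer 3.2 mm per rad. The slack differs: the washer meets the bracket between 0.2 and 0.95 rad, to be felt. Rubbing is 0.17 N m (at rest it may stay in the reading either way); once the washer bears, 0.0032 N m more per newton of clamping. It stays where it is let go.
- washer: steel pressure washer on the stud under the knob, 32 mm wide, 5 mm thick, on stiff springs; clamps the bracket's plate to the board. Origin on the stud's axis at about table height (washer itself 19 mm up). Firm from 18 N; best about 30 N (knob moment 0.095 N m above free turning, 0.4 rad after first bearing); overtightened above 45 N (0.145 N m above, about 0.65 rad after).
- bowl: black plastic mixing bowl, 110 mm wide, 55 mm high, loose bystander; origin at its foot's centre.
- comb: black tail comb lying flat, 205 mm long, 5 mm thick, loose bystander; origin near its middle.
- clip: black sectioning clip lying flat, 100 mm long, 16 mm high, loose bystander; origin at its middle.

How it is judged:
By the outcome, as a careful person would: the job done as asked, in the order asked, and still so for the second after the job is handed in, with the robot touching nothing.
It also fails if it takes over 72 s, if anything falls off the work surface, if the arm or the gripper's body presses on something with over 40 N, if the wrist force passes 120 N, or if a joint passes its speed limit or range.

## Working session

There is one attempt and no reset: what is moved stays moved. The work goes in short steps, Python scripts to look and compute and a shell command to move; the robot and the scene stay as the last step left them, time stands still between calls to the robot, and variables do not carry over. Pictures are saved under pics/ and viewed, and the job is handed in when it is done.

```bash
ls; mkdir -p pics
python3 - <<'E'
from plant import *
import cv2
s=state();print(s)
for n in("scene","side","wrist"):
    print(n,camera_info(n)); cv2.imwrite(f"pics/{n}0.png",grab_frame(n))
E
```

```text
pics
{'time': 0.0, 'joint_pos': array([ 1.17899595e+00,  5.33408896e-02,  1.61431417e+00, -2.98249148e-05,
        1.47598702e+00, -1.18974629e-01]), 'joint_vel': array([ 6.84789304e-04,  4.47953438e-04,  1.18891307e-03,  6.74088375e-04,
        5.54803877e-05, -1.04190036e-03]), 'joint_efforts': array([ 2.65446060e-04, -3.93687379e+01, -3.70172846e+01, -6.22465927e-05,
        7.20426717e-03,  4.79014631e-06]), 'tool_pos': array([0.16815907, 0.60129999, 0.23006087]), 'tool_rot': array([ 5.30843125e-04,  7.96696198e-01,  6.04379118e-01, -8.76619230e-04]), 'contact_force': array([-2.33474986e-04,  5.88929947e-02,  4.90581653e-01]), 'ft_torque': array([ 0.01478923, -0.02460043,  0.04499963]), 'gripper_width': 0.9986046889476202}
scene {'vertical_fov': 50.835027056429496, 'cx': 251.09141446283937, 'cy': 194.25814540858818, 'origin': array([ 1.30433702, -0.21224073,  0.96136371]), 'rotation': array([-0.29101999,  0.73947733,  0.56532929, -0.22109598])}
side {'vertical_fov': 53.894791754315264, 'cx': 253.25469984353526, 'cy': 195.78644104669195, 'origin': array([0.37604268, 0.75049612, 0.80992359]), 'rotation': array([ 0.03299775, -0.08927743,  0.91629265, -0.38903531])}
wrist {'vertical_fov': 65.70646984690485, 'cx': 254.83166775048343, 'cy': 191.0340472877041, 'origin': array([0.10270005, 0.61932845, 0.37226414]), 'rotation': array([0.10732495, 0.7893286 , 0.5991061 , 0.08070691])}
```

View pics/scene0.png

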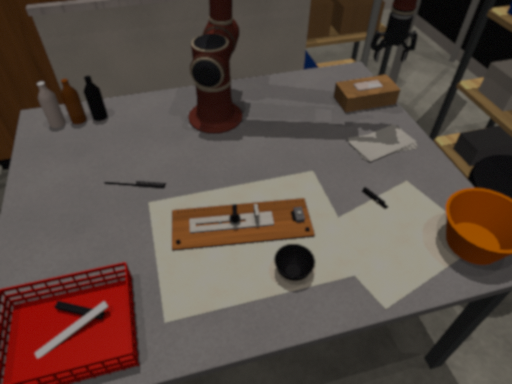

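View pics/side0.png

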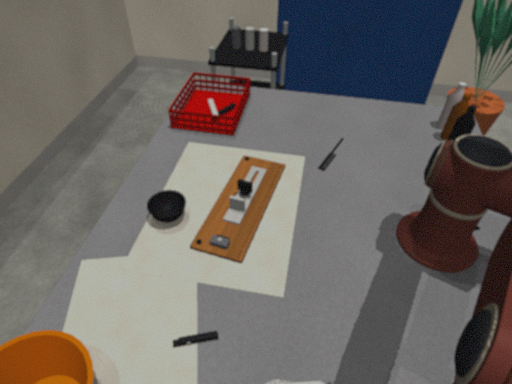

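View pics/wrist0.png

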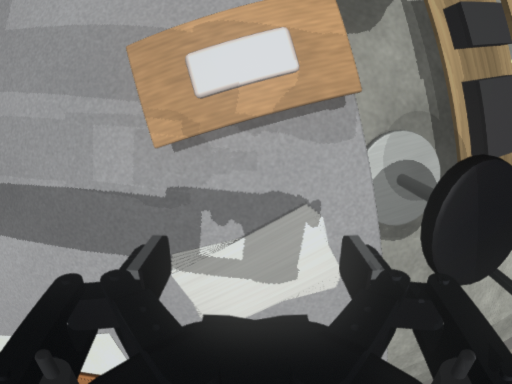

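The scene view shows the board at about (172..314, 200..248), with the knob near (235,214), the fin near (257,213) and the stop near (298,214). The side view shows the board from (245,157) to (240,260), with the stop near (219,241). I'll enlarge both.

```bash
cat > h.py <<'E'
import numpy as np, cv2
from scipy.spatial.transform import Rotation as R
from plant import *
def rot(q): return R.from_quat([q[1],q[2],q[3],q[0]])
def ray(ci,u,v,fish=False):
    f=192/np.tan(np.radians(ci['vertical_fov'])/2)
    a=np.array([u-ci['cx'],v-ci['cy']])
    if fish:
        r=np.hypot(*a);t=r/f;d=np.array([*(a/max(r,1e-9)*np.sin(t)),np.cos(t)])
    else: d=np.array([*(a/f),1.])
    return ci['origin'],rot(ci['rotation']).apply(d/np.linalg.norm(d))
def onplane(ci,u,v,z,fish=False):
    o,d=ray(ci,u,v,fish);return o+d*(z-o[2])/d[2]
def proj(ci,p,fish=False):
    c=rot(ci['rotation']).inv().apply(np.asarray(p)-ci['origin'])
    f=192/np.tan(np.radians(ci['vertical_fov'])/2)
    if fish:
        t=np.arctan2(np.hypot(c[0],c[1]),c[2]);k=f*t/np.hypot(c[0],c[1])
        return ci['cx']+k*c[0],ci['cy']+k*c[1]
    return ci['cx']+f*c[0]/c[2],ci['cy']+f*c[1]/c[2]
def meet(r1,r2):
    (a,d),(b,e)=r1,r2
    t=np.linalg.lstsq(np.c_[d,-e],b-a,rcond=None)[0]
    p,q=a+d*t[0],b+e*t[1];return (p+q)/2,np.linalg.norm(p-q)
E
python3 - <<'E'
import cv2,numpy as np
from h import *
im=cv2.imread('pics/scene0.png');cv2.imwrite('pics/sc.png',cv2.resize(im[190:260,160:325],None,fx=4.8,fy=4.8,interpolation=cv2.INTER_CUBIC))
im2=cv2.imread('pics/side0.png');cv2.imwrite('pics/si.png',cv2.resize(im2[150:265,180:300],None,fx=5,fy=5,interpolation=cv2.INTER_CUBIC))
for n,i in(("scene",im),("side",im2)):
    hsv=cv2.cvtColor(i,cv2.COLOR_BGR2HSV)
    m=cv2.inRange(hsv,(5,90,50),(22,255,255))
    m[:150]=0;m[:,:150]=0
    m[:, 330:]=0
    m=cv2.morphologyEx(m,cv2.MORPH_CLOSE,np.ones((15,15)))
    c=max(cv2.findContours(m,0,2)[0],key=cv2.contourArea)
    q=cv2.approxPolyDP(cv2.convexHull(c),5,True)[:,0]
    ci=camera_info(n)
    for u,v in q: print(n,u,v,onplane(ci,u,v,0.012).round(4))
E
```

```text
scene 313 230 [0.6419 0.1606 0.012 ]
scene 310 236 [0.6603 0.1441 0.012 ]
scene 173 249 [ 0.6016 -0.249   0.012 ]
scene 172 211 [ 0.4587 -0.2327  0.012 ]
scene 303 198 [0.5133 0.1766 0.012 ]
side 284 165 [ 0.4529 -0.2259  0.012 ]
side 241 261 [0.5104 0.1826 0.012 ]
side 191 247 [0.6504 0.1642 0.012 ]
side 244 156 [ 0.5931 -0.2465  0.012 ]
```

View pics/sc.png

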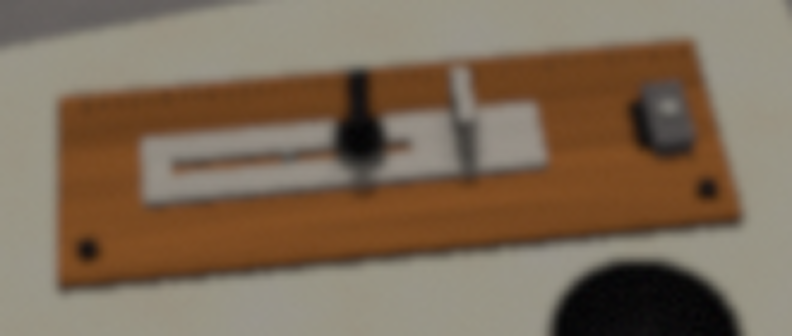

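View pics/si.png

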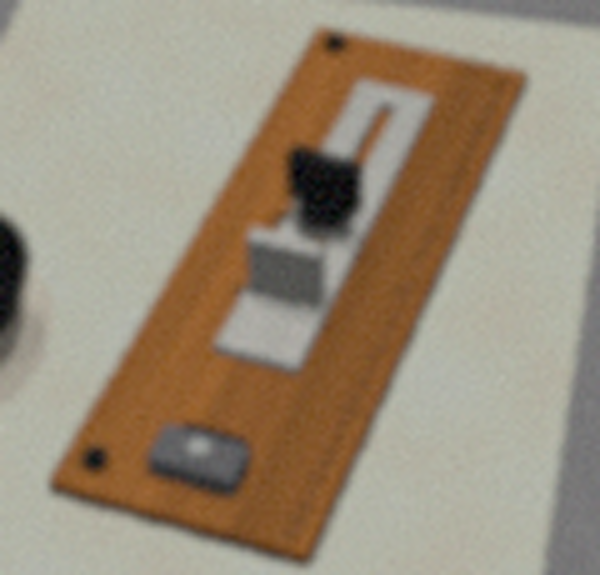

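Run:
```python
from h import *
S=camera_info('scene');D=camera_info('side');W=camera_info('wrist')
s=lambda a,b:(160+(a+.5)/4.8-.5,190+(b+.5)/4.8-.5)
d=lambda a,b:(180+(a+.5)/5-.5,150+(b+.5)/5-.5)
print('fin',meet(ray(S,*s(461,93)),ray(D,*d(288,241))), onplane(S,*s(461,93),.063),onplane(D,*d(288,241),.063))
print('knob',onplane(S,*s(358,95),.071),onplane(D,*d(325,160),.071))
for n,a,z in(('nose',(540,135),.018),('padtop',(636,118),.02),('stopR',(690,112),.028)): print(n,onplane(S,*s(*a),z))
for n,a,z in(('nose',(260,358),.018),('stoptop',(200,440),.028),('stopback',(196,482),.028)): print(n,onplane(D,*d(*a),z))
print('tcp proj',proj(W,state()['tool_pos'],True), rot(W['rotation']).apply([0,0,1]),rot(W['rotation']).apply([0,1,0]))
T=state()['tool_pos']
for dx in (-.1,0,.1):
  print(proj(W,T+[0,0,-.2]+np.array([.963,-.27,0])*dx,True))
```

```text
fin (array([0.55908712, 0.00657718, 0.06154702]), np.float64(0.00041197499457439936)) [0.56050335 0.00632475 0.063     ] [0.55861217 0.00781308 0.063     ]
knob [ 0.55237134 -0.05623883  0.071     ] [ 0.55030793 -0.05473627  0.071     ]
nose [0.56986594 0.05586242 0.018     ]
padtop [0.57399952 0.11814933 0.02      ]
stopR [0.58443059 0.1498093  0.028     ]
nose [0.56438954 0.05826721 0.018     ]
stoptop [0.57987385 0.13066576 0.028     ]
stopback [0.57477579 0.15856719 0.028     ]
tcp proj (np.float64(255.72456926726147), np.float64(243.45264189376567)) [ 0.25610215 -0.07249347 -0.96392758] [ 0.92843297 -0.25917074  0.26616301]
(np.float64(255.4903975007774), np.float64(83.09645144714933))
(np.float64(255.39202076532504), np.float64(169.1807650494198))
(np.float64(255.27803449313876), np.float64(246.59053591966887))
```

```bash
python3 -m inch '-.023 .026 0 0 0 0 0;-.023 .026 0 0 0 0 0;-.023 .026 0 0 0 0 0;-.023 .026 0 0 0 0 0;-.023 .026 0 0 0 0 0;-.023 .026 0 0 0 0 0;-.023 .026 0 0 0 0 0;-.023 .026 0 0 0 0 0;-.023 .026 0 0 0 0 0;-.023 .026 0 0 0 0 0'
```

```text
time: 0.98
tool_pos: [0.3572, 0.3088, 0.2311]
tool_rot: [0.0, 0.797, 0.605, -0.0]
contact_force: [-0.1, 0.2, -0.2]
gripper_width: 0.998
```

```bash
python3 -m inch '-.0237 .030 0 0 0 0 0;-.0237 .030 0 0 0 0 0;-.0237 .030 0 0 0 0 0;-.0237 .030 0 0 0 0 0;-.0237 .030 0 0 0 0 0;-.0237 .030 0 0 0 0 0;-.0237 .030 0 0 0 0 0;-.0237 .030 0 0 0 0 0;-.0237 .030 0 0 0 0 0;0 0 0 0 0 -.067 0';python3 -m inch '0 0 0 0 0 -.067 0;0 0 0 0 0 0 0;0 0 0 0 0 0 0'
python3 - <<'E'
from h import *
import pickle
s=state();c=camera_info('wrist');im=grab_frame('wrist')
cv2.imwrite('pics/w1.png',im);pickle.dump((s,c),open('w1.pkl','wb'))
print(s['tool_pos'],s['tool_rot'],s['joint_pos'])
E
```

```text
time: 1.82
tool_pos: [0.5618, 0.0271, 0.2307]
tool_rot: [0.001, 0.777, 0.629, -0.001]
contact_force: [-0.6, -0.6, -0.9]
gripper_width: 0.998
time: 2.07
tool_pos: [0.5591, 0.0321, 0.2309]
tool_rot: [-0.0, 0.755, 0.656, -0.0]
contact_force: [-0.7, 0.0, 0.2]
gripper_width: 1.001
[0.55914342 0.03209378 0.23087061] [-2.63272938e-04  7.55045543e-01  6.55672237e-01 -2.77355691e-04] [-7.55283457e-02 -1.01145335e-01  1.76481599e+00 -2.39953629e-05
  1.47868645e+00 -1.50567146e+00]
```

View pics/w1.png

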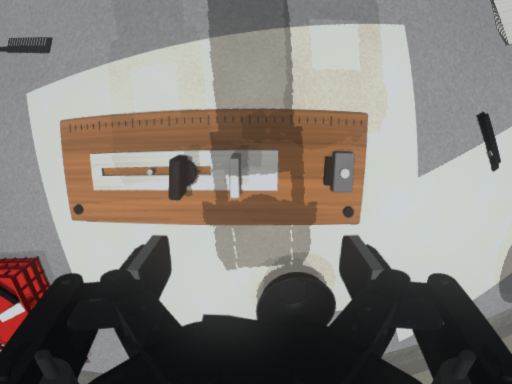

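The wrist view shows the whole board squarely: fin top near (236,155..197), knob bar near (178,155..199), bracket front edge at u≈278, and the pad face at u≈325. I'll zoom in to measure.

Run:
```python
import cv2
im=cv2.imread('pics/w1.png')
cv2.imwrite('pics/w1a.png',cv2.resize(im[135:215,155:295],None,fx=5.7,fy=5.7,interpolation=cv2.INTER_CUBIC))
cv2.imwrite('pics/w1b.png',cv2.resize(im[135:215,260:380],None,fx=6.5,fy=6.5,interpolation=cv2.INTER_CUBIC))
```

```text
(no output)
```

View pics/w1a.png

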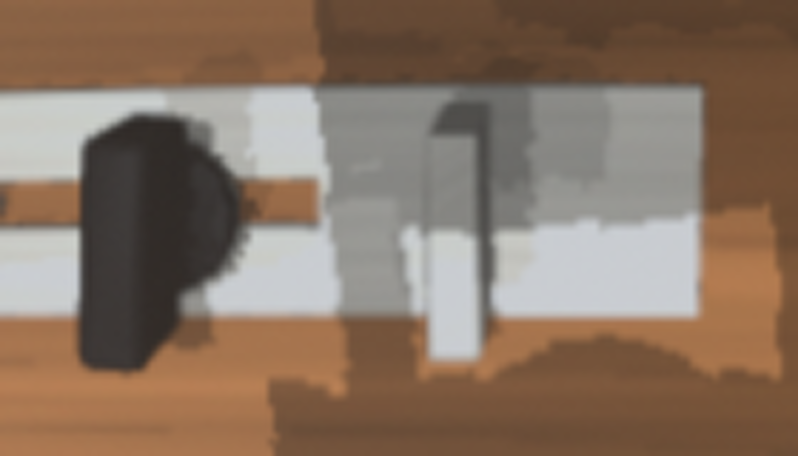

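View pics/w1b.png

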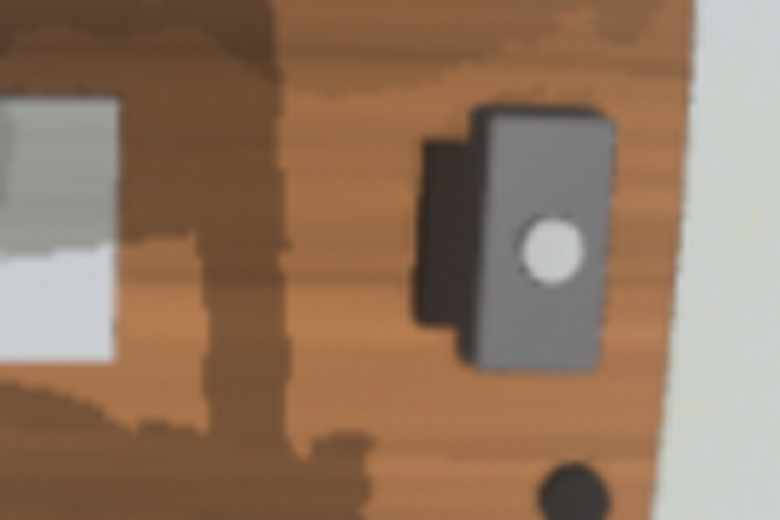

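Run:
```python
from h import *
import pickle
s,c=pickle.load(open('w1.pkl','rb'))
a=lambda x,y:(155+(x+.5)/5.7-.5,135+(y+.5)/5.7-.5)
b=lambda x,y:(260+(x+.5)/6.5-.5,135+(y+.5)/6.5-.5)
P=lambda uv,z:onplane(c,*uv,z,True)
def ax(name,L,z,f):
    p=[P(f(*q),z) for q in L];m=np.mean(p,0);print(name,m.round(4),[q[:2].round(4) for q in p]);return m
fin=ax('fin',[(428,135),(478,135),(482,358),(430,360)],.063,a)
kn=ax('knob',[(82,142),(142,142),(138,369),(80,364)],.071,a)
nose=ax('nose',[(702,85),(699,318)],.018,a)
pad=ax('pad',[(422,140),(414,325)],.019,b)
st=ax('stoptop',[(488,115),(614,122),(600,372),(476,368)],.028,b)
y=(pad-kn)[:2]
u=(nose-fin)[:2];print('fin-nose',np.linalg.norm(u),np.degrees(np.arctan2(u[1],u[0])))
u=(pad-nose)[:2];print('gap',np.linalg.norm(u),np.degrees(np.arctan2(u[1],u[0])))
u=(pad-kn)[:2];print('knob-pad',np.linalg.norm(u),np.degrees(np.arctan2(u[1],u[0])))
x=rot(s['tool_rot']).apply([1,0,0]);print('toolx deg',np.degrees(np.arctan2(x[1],x[0])))
R_=rot(s['tool_rot']).inv()
for n,p in(('fin',fin),('knob',kn)): print(n,'in tool',R_.apply(p-s['tool_pos']).round(4))
# board edges direction
for l,z in(([(67,123),(362,115)],.012),([(72,219),(360,224)],.012)):
    p=[P(q,z) for q in l];d=p[1]-p[0];print(p,np.degrees(np.arctan2(d[1],d[0])))
```

```text
fin [0.5593 0.0095 0.063 ] [array([0.5372, 0.008 ]), array([0.5386, 0.0172]), array([0.5812, 0.0114]), array([0.5802, 0.0015])]
knob [ 0.5495 -0.0543  0.071 ] [array([ 0.5274, -0.0553]), array([ 0.5292, -0.0438]), array([ 0.572 , -0.0534]), array([ 0.5694, -0.0647])]
nose [0.5666 0.0587 0.018 ] [array([0.5413, 0.0622]), array([0.5918, 0.0552])]
pad [0.5744 0.1159 0.019 ] [array([0.5565, 0.1183]), array([0.5922, 0.1135])]
stoptop [0.5778 0.1385 0.028 ] [array([0.5518, 0.1293]), array([0.5559, 0.1538]), array([0.604 , 0.1479]), array([0.5997, 0.1231])]
fin-nose 0.04968612099290507 81.58456556993706
gap 0.05774537300224392 82.24484770277869
knob-pad 0.17204005956488685 81.69369807832696
toolx deg 81.9412932732506
fin in tool [-0.0223  0.0034  0.1679]
knob in tool [-0.0869  0.0027  0.1599]
[array([ 0.45701954, -0.21680856,  0.012     ]), array([0.51128594, 0.17430508, 0.012     ])] 82.1007329585459
[array([ 0.5950564 , -0.24944717,  0.012     ]), array([0.6566978 , 0.16295895, 0.012     ])] 81.49906310603005
```

```bash
python3 -m inch '-.011 .0017 .02 0 0 0 .5;-.0113 .0017 .02 0 0 0 .5;0 0 .02 0 0 0 .5;0 0 .02 0 0 0 .5;0 0 .02 0 0 0 .5;0 0 .02 0 0 0 .5;0 0 0 0 0 0 .5;0 0 0 0 0 0 .5'
python3 - <<'E'
from h import *
im=grab_frame('wrist');cv2.imwrite('pics/w2.png',im)
im=grab_frame('side');cv2.imwrite('pics/s2.png',cv2.resize(im[130:280,150:320],None,fx=4,fy=4,interpolation=cv2.INTER_CUBIC))
E
```

```text
time: 2.78
tool_pos: [0.5585, 0.0102, 0.1103]
tool_rot: [-0.001, 0.754, 0.656, -0.001]
contact_force: [0.9, 0.7, 1.0]
gripper_width: 0.503
```

View pics/w2.png

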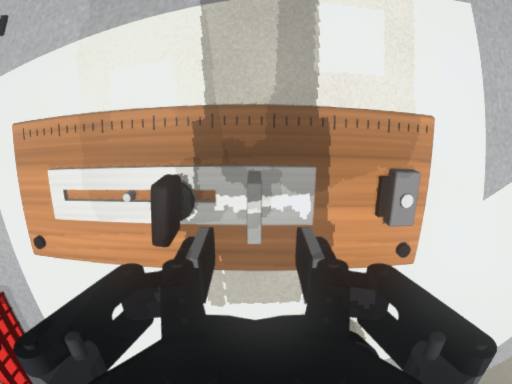

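View pics/s2.png

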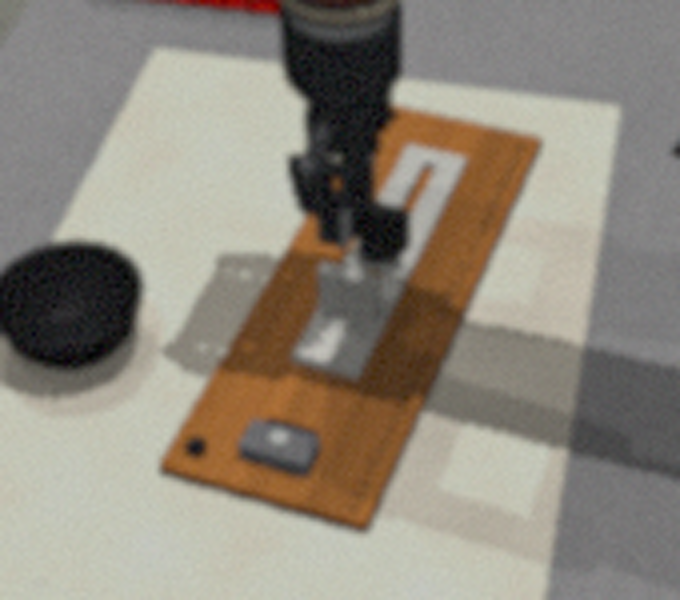

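The fin (254,205) sits centred between the fingers (about 207 and 303), and the knob (168,210) is outside the left finger. I'll descend and then close.

```bash
python3 -m inch '0 0 .018 0 0 0 .5;0 0 .018 0 0 0 .5;0 0 .018 0 0 0 .5;0 0 .015 0 0 0 .5;0 0 .010 0 0 0 .5;0 0 0 0 0 0 .5;0 0 0 0 0 0 .5';python3 -m inch '0 0 0 0 0 0 .8;0 0 0 0 0 0 1;0 0 0 0 0 0 1;0 0 0 0 0 0 1;0 0 0 0 0 0 1;0 0 0 0 0 0 1;0 0 0 0 0 0 1'
```

```text
time: 3.47
tool_pos: [0.5602, 0.0096, 0.0332]
tool_rot: [0.0, 0.754, 0.656, 0.0]
contact_force: [-0.3, -0.3, -0.1]
gripper_width: 0.505
time: 4.05
tool_pos: [0.5608, 0.0093, 0.0339]
tool_rot: [0.001, 0.754, 0.656, 0.001]
contact_force: [-1.0, -1.0, 6.4]
gripper_width: 0.108
```

```bash
python3 -m inch '.003 0 0 0 0 0 1;.004 0 0 0 0 0 1;.004 0 0 0 0 0 1;.004 0 0 0 0 0 1;.004 0 0 0 0 0 1;.003 0 0 0 0 0 1;.003 0 0 0 0 0 1'; python3 -c "
from h import *
s=state();print(s['tool_pos'],rot(s['tool_rot']).inv().apply(s['contact_force']))"; python3 -m inch '.004 0 0 0 0 0 1;.004 0 0 0 0 0 1;.004 0 0 0 0 0 1;.004 0 0 0 0 0 1;.004 0 0 0 0 0 1;.002 0 0 0 0 0 1;.002 0 0 0 0 0 1;0 0 0 0 0 0 1;0 0 0 0 0 0 1'; python3 -c "
from h import *
s=state();print(s['tool_pos'],rot(s['tool_rot']).inv().apply(s['contact_force']))"
```

```text
time: 4.63
tool_pos: [0.5644, 0.0328, 0.0339]
tool_rot: [0.002, 0.754, 0.657, -0.0]
contact_force: [-0.8, -7.3, 4.8]
gripper_width: 0.107
[0.56441242 0.0327707  0.03394626] [-7.39994742  0.25462746 -4.81350349]
time: 5.38
tool_pos: [0.5678, 0.0569, 0.0339]
tool_rot: [0.002, 0.754, 0.657, 0.0]
contact_force: [-1.1, -4.1, 5.3]
gripper_width: 0.107
[0.56777776 0.056901   0.03394392] [-4.25432832 -0.46227546 -5.24940411]
```

```bash
cat > f.py <<'E'
from h import *
s=state();print(s['time'],s['tool_pos'].round(4),'Ftool',rot(s['tool_rot']).inv().apply(s['contact_force']).round(2))
E
python3 -m inch '.001 0 0 0 0 0 1;.001 0 0 0 0 0 1;.001 0 0 0 0 0 1'; python3 f.py;python3 -m inch '.001 0 0 0 0 0 1;.001 0 0 0 0 0 1'; python3 f.py; python3 -m inch '.001 0 0 0 0 0 1';python3 f.py;python3 -m inch '0.0005 0 0 0 0 0 1';python3 f.py;python3 -m inch '0.0005 0 0 0 0 0 1';python3 f.py
```

```text
time: 5.63
tool_pos: [0.5681, 0.0594, 0.0339]
tool_rot: [0.002, 0.754, 0.656, -0.0]
contact_force: [-0.1, -7.1, 5.1]
gripper_width: 0.102
5.6333 [0.5681 0.0594 0.0339] Ftool [-7.02  0.89 -5.08]
time: 5.8
tool_pos: [0.5684, 0.0613, 0.0339]
tool_rot: [0.002, 0.754, 0.656, -0.0]
contact_force: [-0.8, -5.7, 5.9]
gripper_width: 0.103
5.8 [0.5684 0.0613 0.0339] Ftool [-5.79  0.03 -5.84]
time: 5.88
tool_pos: [0.5686, 0.0623, 0.034]
tool_rot: [0.002, 0.754, 0.656, -0.0]
contact_force: [-0.4, -6.8, 5.3]
gripper_width: 0.109
5.8833 [0.5686 0.0623 0.034 ] Ftool [-6.84  0.6  -5.25]
time: 5.97
tool_pos: [0.5686, 0.0629, 0.0339]
tool_rot: [0.002, 0.754, 0.656, -0.0]
contact_force: [-0.4, -6.7, 5.7]
gripper_width: 0.107
5.9667 [0.5686 0.0629 0.0339] Ftool [-6.67  0.59 -5.67]
time: 6.05
tool_pos: [0.5687, 0.0633, 0.0339]
tool_rot: [0.002, 0.754, 0.656, -0.0]
contact_force: [-1.0, -6.5, 6.0]
gripper_width: 0.106
6.05 [0.5687 0.0633 0.0339] Ftool [-6.58 -0.05 -6.01]
```

```bash
python3 -m inch '.0005 0 -.001 0 0 0 1';python3 f.py; python3 -m inch '.0005 0 0 0 0 0 1';python3 f.py;python3 -m inch '0.0005 0 0 0 0 0 1';python3 f.py;python3 -m inch '0.0005 0 0 0 0 0 1';python3 f.py
```

```text
time: 6.13
tool_pos: [0.5682, 0.0647, 0.034]
tool_rot: [0.001, 0.754, 0.656, 0.0]
contact_force: [-0.0, -1.1, -1.7]
gripper_width: 0.104
6.1333 [0.5682 0.0647 0.034 ] Ftool [-1.05  0.11  1.69]
time: 6.22
tool_pos: [0.5681, 0.0652, 0.034]
tool_rot: [0.001, 0.754, 0.656, -0.0]
contact_force: [-0.3, -5.0, 2.9]
gripper_width: 0.106
6.2167 [0.5681 0.0652 0.034 ] Ftool [-5.03  0.41 -2.91]
time: 6.3
tool_pos: [0.5681, 0.0657, 0.034]
tool_rot: [0.001, 0.754, 0.656, -0.0]
contact_force: [-0.7, -5.7, 4.5]
gripper_width: 0.106
6.3 [0.5681 0.0657 0.034 ] Ftool [-5.74  0.09 -4.51]
time: 6.38
tool_pos: [0.5682, 0.0663, 0.034]
tool_rot: [0.001, 0.754, 0.656, -0.0]
contact_force: [-0.9, -5.1, 4.4]
gripper_width: 0.107
6.3833 [0.5682 0.0663 0.034 ] Ftool [-5.17 -0.18 -4.42]
```

Drag is now about 5.3 N. I'll creep on until contact.

```bash
for i in 1; do python3 -m inch '.0004 0 0 0 0 0 1'|sed -n 4p;python3 f.py;python3 -m inch '.0004 0 0 0 0 0 1'|sed -n 4p;python3 f.py; python3 -m inch '.0004 0 0 0 0 0 1'|sed -n 4p;python3 f.py;python3 -m inch '0.0004 0 0 0 0 0 1'|sed -n 4p;python3 f.py; done
```

```text
contact_force: [-0.5, -5.5, 3.6]
6.4667 [0.5682 0.0667 0.034 ] Ftool [-5.55  0.28 -3.59]
contact_force: [-0.8, -5.8, 3.7]
6.55 [0.5682 0.0671 0.0339] Ftool [-5.83 -0.04 -3.71]
contact_force: [-1.8, -6.8, 3.3]
6.6333 [0.5683 0.0674 0.034 ] Ftool [-6.94 -0.85 -3.34]
contact_force: [-0.8, -5.2, 4.5]
6.7167 [0.5684 0.0678 0.034 ] Ftool [-5.31 -0.06 -4.48]
```

```bash
python3 -m inch '.0004 0 0 0 0 0 1'|sed -n 4p;python3 f.py;python3 -m inch '.0004 0 0 0 0 0 1'|sed -n 4p;python3 f.py; python3 -m inch '.0004 0 0 0 0 0 1'|sed -n 4p;python3 f.py;python3 -m inch '0.0004 0 0 0 0 0 1'|sed -n 4p;python3 f.py
python3 - <<'E'
from h import *
import pickle
s=state();c=camera_info('wrist');im=grab_frame('wrist');pickle.dump((s,c),open('w3.pkl','wb'))
cv2.imwrite('pics/w3.png',im)
cv2.imwrite('pics/w3a.png',cv2.resize(im[150:250,230:370],None,fx=5.5,fy=5.5,interpolation=cv2.INTER_CUBIC))
E
```

```text
contact_force: [-1.4, -6.6, 4.7]
6.8 [0.5684 0.0681 0.034 ] Ftool [-6.72 -0.46 -4.68]
contact_force: [-0.6, -8.9, 3.6]
6.8833 [0.5684 0.0682 0.034 ] Ftool [-8.86  0.68 -3.56]
contact_force: [-2.1, -8.8, 4.7]
6.9667 [0.5684 0.0683 0.034 ] Ftool [-9.06 -0.9  -4.7 ]
contact_force: [-1.6, -9.9, 4.7]
7.05 [0.5684 0.0685 0.034 ] Ftool [-10.03  -0.21  -4.67]
```

View pics/w3a.png

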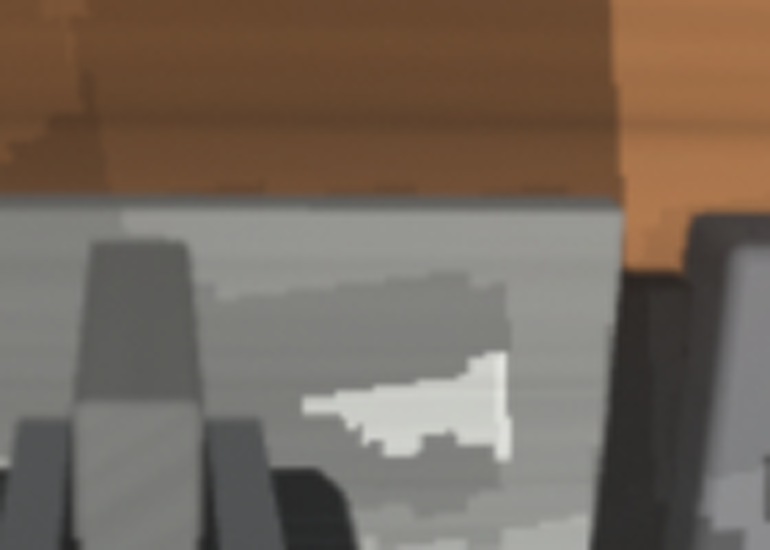

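The front edge (u≈615 in the zoom) now touches the dark pad, and the force is rising from the 5.4 N drag. I'll press gently to about 13 N total.

```bash
python3 -m inch '.0004 0 0 0 0 0 1'|sed -n 4p;python3 f.py;python3 -m inch '.0004 0 0 0 0 0 1'|sed -n 4p;python3 f.py; python3 -m inch '.0003 0 0 0 0 0 1'|sed -n 4p;python3 f.py
```

```text
contact_force: [-2.6, -11.1, 4.6]
7.1833 [0.5685 0.0686 0.034 ] Ftool [-11.32  -1.02  -4.57]
contact_force: [-3.3, -11.7, 5.0]
7.2667 [0.5685 0.0687 0.034 ] Ftool [-12.04  -1.62  -4.98]
contact_force: [-2.7, -12.9, 6.2]
7.35 [0.5685 0.0688 0.034 ] Ftool [-13.17  -0.92  -6.15]
```

```bash
python3 -m inch '0 0 0 0 0 0 1;0 0 0 0 0 0 1;0 0 0 0 0 0 1'|sed -n 4p;python3 f.py; python3 -m inch '0 0 0 0 0 0 .9;0 0 0 0 0 0 .8;0 0 0 0 0 0 .6;0 0 0 0 0 0 .5;0 0 0 0 0 0 .5;0 0 0 0 0 0 .5;0 0 0 0 0 0 .5';python3 f.py
```

```text
contact_force: [-1.8, -11.3, 6.4]
7.6 [0.5685 0.0688 0.034 ] Ftool [-11.49  -0.24  -6.3 ]
time: 8.18
tool_pos: [0.5681, 0.0717, 0.0331]
tool_rot: [-0.0, 0.754, 0.657, -0.0]
contact_force: [-0.5, 0.1, -0.3]
gripper_width: 0.5
8.1833 [0.5681 0.0717 0.0331] Ftool [ 0.07 -0.49  0.26]
```

```bash
python3 -m inch '0 0 -.015 0 0 0 .5;0 0 -.025 0 0 0 .5;0 0 -.03 0 0 0 .5;-.02 0 -.03 0 0 0 .5;-.025 0 -.02 0 0 0 .5;-.025 0 0 0 0 0 .5;-.025 0 0 0 0 0 .5;-.02 0 0 0 0 0 .5;-.0123 0 0 0 0 0 .5;0 0 0 0 0 .08 .5';python3 -m inch '0 0 0 0 0 0 .5;0 0 0 0 0 0 .5';python3 - <<'E'
from h import *
import pickle
s=state();c=camera_info('wrist');im=grab_frame('wrist');pickle.dump((s,c),open('w4.pkl','wb'))
cv2.imwrite('pics/w4.png',cv2.resize(im,None,fx=1.5,fy=1.5,interpolation=cv2.INTER_CUBIC))
E
```

```text
time: 9.02
tool_pos: [0.5504, -0.0567, 0.1533]
tool_rot: [0.0, 0.781, 0.624, -0.0]
contact_force: [-0.5, 0.7, -0.3]
gripper_width: 0.499
time: 9.18
tool_pos: [0.5506, -0.0545, 0.1531]
tool_rot: [-0.0, 0.78, 0.626, 0.0]
contact_force: [-0.1, -0.1, -0.5]
gripper_width: 0.5
```

View pics/w4.png

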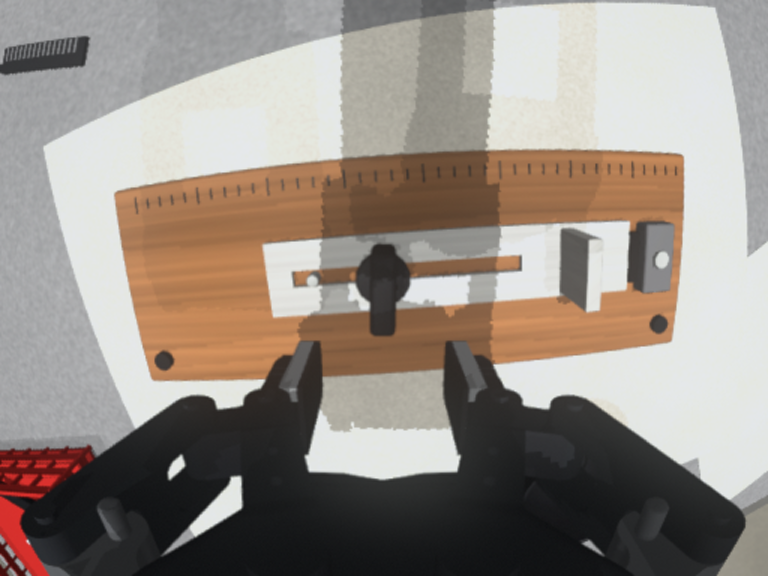

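The bar (383,290) is vertical in the image and centred between the jaws (about 310 and 460), and the bracket's front edge is still at the pad (630,255). Next I descend and grip the knob.

```bash
python3 -m inch '0 0 .02 0 0 0 .5;0 0 .025 0 0 0 .5;0 0 .025 0 0 0 .5;0 0 .022 0 0 0 .5;0 0 .013 0 0 0 .5;0 0 .006 0 0 0 .5;0 0 0 0 0 0 .5;0 0 0 0 0 0 .5';python3 -m inch '0 0 0 0 0 0 .7;0 0 0 0 0 0 1;0 0 0 0 0 0 1;0 0 0 0 0 0 1;0 0 0 0 0 0 1;0 0 0 0 0 0 1';cat > t.py <<'E'
from h import *
s=state();F=s['contact_force'];M=s['ft_torque']
x=rot(s['tool_rot']).apply([1,0,0])
print(round(s['time'],2),s['tool_pos'].round(4),'yaw',np.arctan2(x[1],x[0]).round(4),'F',F.round(2),'M',M.round(3),'jt6',s['joint_efforts'][5].round(3),'w',round(s['gripper_width'],3),'q6',s['joint_pos'][5].round(4))
E
python3 t.py
```

```text
time: 9.9
tool_pos: [0.5513, -0.0547, 0.0431]
tool_rot: [0.0, 0.78, 0.626, 0.0]
contact_force: [1.4, -0.9, 0.8]
gripper_width: 0.5
time: 10.4
tool_pos: [0.5519, -0.0547, 0.0441]
tool_rot: [0.001, 0.78, 0.626, 0.001]
contact_force: [-0.6, 2.3, 5.6]
gripper_width: 0.151
10.4 [ 0.5519 -0.0547  0.0441] yaw 1.3519 F [-0.59  2.32  5.59] M [ 0.346  0.119 -0.061] jt6 -0.055 w 0.151 q6 -1.5856
```

```bash
python3 -m inch '0 0 0 0 0 .04 1' >/dev/null;python3 t.py;python3 -m inch '0 0 0 0 0 .04 1' >/dev/null;python3 t.py;python3 -m inch '0 0 0 0 0 .04 1' >/dev/null;python3 t.py;python3 -m inch '0 0 0 0 0 .04 1' >/dev/null;python3 t.py;python3 -m inch '0 0 0 0 0 .04 1' >/dev/null;python3 t.py
```

```text
10.48 [ 0.552  -0.0548  0.0441] yaw 1.3119 F [-0.65  1.96  6.19] M [0.283 0.163 0.225] jt6 -0.451 w 0.153 q6 -1.5454
10.57 [ 0.5519 -0.0548  0.0441] yaw 1.2708 F [-1.35  2.23  5.93] M [0.245 0.139 0.176] jt6 -0.239 w 0.151 q6 -1.5043
10.65 [ 0.5519 -0.0549  0.0441] yaw 1.2307 F [-0.5   1.34  6.37] M [0.247 0.138 0.17 ] jt6 -0.219 w 0.152 q6 -1.4642
10.73 [ 0.5519 -0.0549  0.0442] yaw 1.1907 F [0.06 1.4  5.76] M [0.199 0.148 0.198] jt6 -0.218 w 0.153 q6 -1.4242
10.82 [ 0.5519 -0.0549  0.0441] yaw 1.1508 F [-1.15  1.36  5.4 ] M [0.178 0.179 0.148] jt6 -0.218 w 0.153 q6 -1.3842
```

Free turning reads about 0.175 N m on the wrist and a steady 0.218 on joint 6. I'll continue until it rises.

```bash
python3 -m inch '0 0 0 0 0 .04 1' >/dev/null;python3 t.py;python3 -m inch '0 0 0 0 0 .04 1' >/dev/null;python3 t.py;python3 -m inch '0 0 0 0 0 .04 1' >/dev/null;python3 t.py;python3 -m inch '0 0 0 0 0 .04 1' >/dev/null;python3 t.py;python3 -m inch '0 0 0 0 0 .04 1' >/dev/null;python3 t.py
```

```text
10.9 [ 0.5519 -0.055   0.0441] yaw 1.1108 F [-0.86  1.68  6.51] M [0.148 0.192 0.214] jt6 -0.218 w 0.155 q6 -1.3442
10.98 [ 0.5519 -0.055   0.0441] yaw 1.0709 F [-1.36  0.9   5.55] M [0.141 0.193 0.192] jt6 -0.218 w 0.154 q6 -1.3042
11.07 [ 0.5519 -0.055   0.0442] yaw 1.0308 F [-1.19  1.26  6.54] M [0.128 0.2   0.182] jt6 -0.217 w 0.146 q6 -1.2642
11.15 [ 0.5518 -0.0551  0.0441] yaw 0.9909 F [-1.45  1.08  6.83] M [0.095 0.182 0.176] jt6 -0.217 w 0.151 q6 -1.2242
11.23 [ 0.5518 -0.0551  0.0441] yaw 0.9509 F [-1.2   0.73  7.46] M [0.032 0.204 0.111] jt6 -0.217 w 0.155 q6 -1.1842
```

```bash
python3 -m inch '0 0 0 0 0 .04 1' >/dev/null;python3 t.py;python3 -m inch '0 0 0 0 0 .04 1' >/dev/null;python3 t.py;python3 -m inch '0 0 0 0 0 .04 1' >/dev/null;python3 t.py;python3 -m inch '0 0 0 0 0 .04 1' >/dev/null;python3 t.py;python3 -m inch '0 0 0 0 0 .04 1' >/dev/null;python3 t.py
```

```text
11.32 [ 0.5518 -0.0551  0.0441] yaw 0.9109 F [-2.08  0.7   6.04] M [0.087 0.237 0.174] jt6 -0.217 w 0.15 q6 -1.1442
11.4 [ 0.5517 -0.0551  0.0441] yaw 0.8709 F [-1.3   0.54  7.08] M [0.057 0.261 0.197] jt6 -0.217 w 0.15 q6 -1.1042
11.48 [ 0.5517 -0.0552  0.0441] yaw 0.8309 F [-1.23  0.56  7.14] M [0.065 0.348 0.142] jt6 -0.216 w 0.154 q6 -1.0642
11.57 [ 0.5517 -0.0552  0.0442] yaw 0.7909 F [-1.14  0.65  5.92] M [-0.012  0.297  0.151] jt6 -0.216 w 0.153 q6 -1.0242
11.65 [ 0.5517 -0.0552  0.0441] yaw 0.7509 F [-2.08 -0.64  6.98] M [0.038 0.373 0.18 ] jt6 -0.216 w 0.151 q6 -0.9842
```

```bash
python3 -m inch '0 0 0 0 0 .04 1' >/dev/null;python3 t.py;python3 -m inch '0 0 0 0 0 .04 1' >/dev/null;python3 t.py;python3 -m inch '0 0 0 0 0 .04 1' >/dev/null;python3 t.py;python3 -m inch '0 0 0 0 0 .04 1' >/dev/null;python3 t.py;python3 -m inch '0 0 0 0 0 .04 1' >/dev/null;python3 t.py
```

```text
11.73 [ 0.5517 -0.0553  0.0441] yaw 0.7109 F [-0.43  0.3   7.8 ] M [-0.077  0.409  0.154] jt6 -0.212 w 0.152 q6 -0.9442
11.82 [ 0.5516 -0.0553  0.0441] yaw 0.6709 F [-2.78  0.21  7.4 ] M [-0.008  0.336  0.167] jt6 -0.201 w 0.15 q6 -0.9043
11.9 [ 0.5516 -0.0553  0.0441] yaw 0.631 F [-1.61 -0.68  7.18] M [-0.06   0.401  0.208] jt6 -0.192 w 0.153 q6 -0.8643
11.98 [ 0.5516 -0.0553  0.0442] yaw 0.591 F [-2.04  0.75  7.45] M [-0.029  0.402  0.208] jt6 -0.182 w 0.147 q6 -0.8243
12.07 [ 0.5515 -0.0553  0.0442] yaw 0.5511 F [-2.48  0.21  7.88] M [-0.035  0.386  0.249] jt6 -0.173 w 0.152 q6 -0.7844
```

Joint effort began rising at yaw ≈0.728, with a slope of 0.24 N m/rad. That matches the washer bearing (0.095 per 0.4 rad), so the target is yaw ≈0.33.

```bash
python3 -m inch '0 0 0 0 0 .04 1' >/dev/null;python3 t.py;python3 -m inch '0 0 0 0 0 .04 1' >/dev/null;python3 t.py;python3 -m inch '0 0 0 0 0 .04 1' >/dev/null;python3 t.py;python3 -m inch '0 0 0 0 0 .04 1' >/dev/null;python3 t.py;python3 -m inch '0 0 0 0 0 .04 1' >/dev/null;python3 t.py
```

```text
12.15 [ 0.5515 -0.0554  0.0441] yaw 0.5111 F [-2.53 -0.08  7.05] M [-0.142  0.458  0.232] jt6 -0.163 w 0.153 q6 -0.7443
12.23 [ 0.5515 -0.0554  0.0441] yaw 0.4712 F [-2.15  0.32  7.8 ] M [-0.101  0.493  0.29 ] jt6 -0.154 w 0.152 q6 -0.7044
12.32 [ 0.5514 -0.0554  0.0441] yaw 0.4312 F [-2.16 -0.42  7.47] M [-0.134  0.49   0.288] jt6 -0.144 w 0.151 q6 -0.6644
12.4 [ 0.5514 -0.0554  0.0441] yaw 0.3912 F [-2.21 -0.33  7.39] M [-0.088  0.562  0.258] jt6 -0.134 w 0.153 q6 -0.6244
12.48 [ 0.5514 -0.0554  0.0441] yaw 0.3512 F [-3.24 -0.61  7.84] M [-0.088  0.551  0.251] jt6 -0.125 w 0.152 q6 -0.5844
```

```bash
python3 -m inch '0 0 0 0 0 .018 1;0 0 0 0 0 0 1;0 0 0 0 0 0 1' >/dev/null;python3 t.py; python3 -m inch '0 0 0 0 0 0 .9;0 0 0 0 0 0 .8;0 0 0 0 0 0 .6;0 0 0 0 0 0 .5;0 0 0 0 0 0 .5;0 0 0 0 0 0 .5'; python3 t.py; python3 -m inch '0 0 -.01 0 0 0 .5;0 0 -.02 0 0 0 .5;0 0 -.03 0 0 0 .5;0 0 -.03 0 0 0 .5;0 0 -.03 0 0 0 .5;0 0 -.03 0 0 0 .5;0 0 0 0 0 0 .5;0 0 0 0 0 0 .5'
python3 - <<'E'
from h import *
im=grab_frame('wrist')
cv2.imwrite('pics/w5.png',cv2.resize(im,None,fx=1.5,fy=1.5,interpolation=cv2.INTER_CUBIC))
im=grab_frame('side');cv2.imwrite('pics/s5.png',cv2.resize(im[130:280,150:320],None,fx=4,fy=4,interpolation=cv2.INTER_CUBIC))
E
```

```text
12.73 [ 0.5513 -0.0554  0.0441] yaw 0.3346 F [-2.68  0.06  8.55] M [-0.094  0.565  0.027] jt6 0.082 w 0.15 q6 -0.5679
time: 13.23
tool_pos: [0.5504, -0.0547, 0.042]
tool_rot: [-0.0, 0.986, 0.166, -0.0]
contact_force: [0.6, 0.1, 0.2]
gripper_width: 0.501
13.23 [ 0.5504 -0.0547  0.042 ] yaw 0.334 F [0.62 0.09 0.23] M [ 0.025  0.024 -0.014] jt6 -0.0 w 0.501 q6 -0.5676
time: 13.9
tool_pos: [0.5522, -0.0551, 0.1959]
tool_rot: [0.001, 0.986, 0.166, 0.003]
contact_force: [0.4, 0.5, -1.2]
gripper_width: 0.499
```

View pics/w5.png

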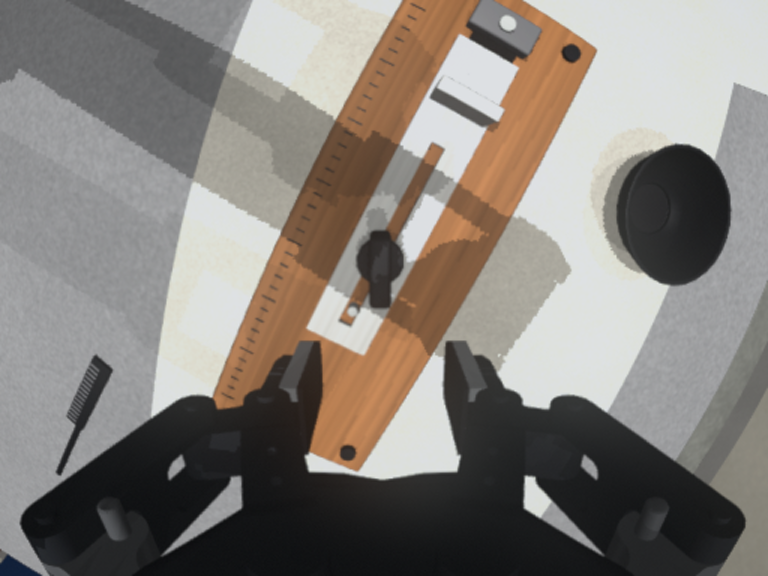

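View pics/s5.png

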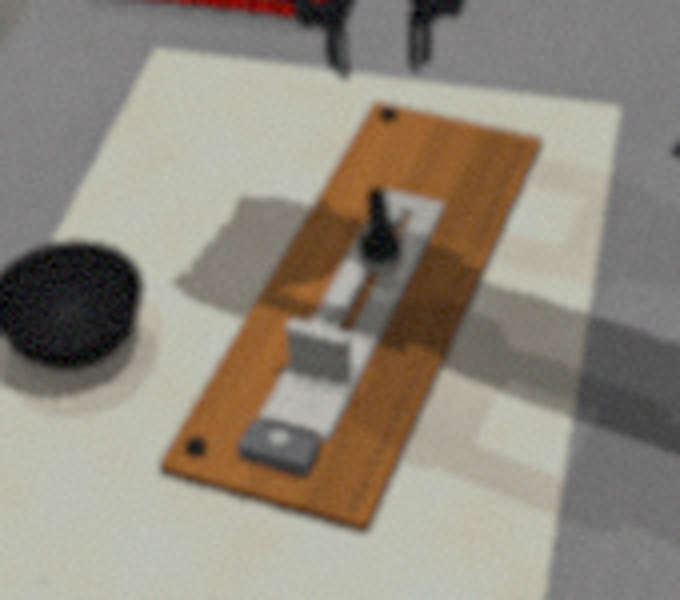

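The wrist view shows the knob bar aligned with the jaws, so it followed the turn, and the bracket's front edge at the pad (490,55). I'll zoom on the contact once before handing in.

Run:
```python
import cv2
im=cv2.imread('pics/w5.png')
cv2.imwrite('pics/w5a.png',cv2.resize(im[0:140,400:600],None,fx=4,fy=4,interpolation=cv2.INTER_CUBIC))
```

View pics/w5a.png

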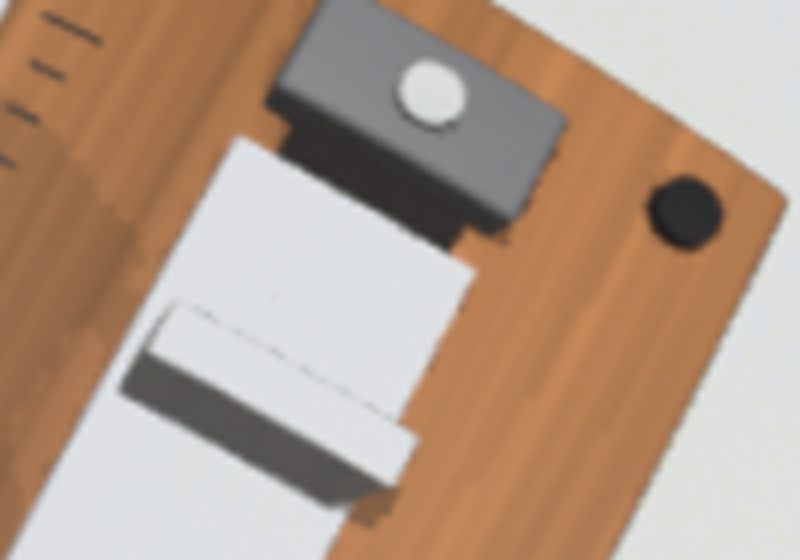

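The front edge (240,140)–(475,270) lies flush on the pad with no gap. I'm handing in.

```bash
python3 -c "
from plant import *
print(job_done())"
```

```text
the job is handed in; nothing more can be done
None
```

I slid the bracket against the stop's pad, clamped it with the knob, let go and handed the job in at about 14 s.

- **Seating:** I gripped the fin and slid the bracket about 60 mm. Drag was about 5.4 N, and I pressed to about 13 N in total, so roughly 7 N on the pad. That is within the 5 to 10 N asked for and well below the 22 N limit.
- **Clamping:** The washer began to bear at a knob angle of about 0.7 rad. I turned about 0.39 rad further. The turning moment was then about 0.09 N m above free turning, or about 29 N of clamping by the given figures.
- **Last checks:** In the final wrist picture the front edge lies flush on the pad with no visible gap. The knob followed the turn, the bowl looks unmoved, and the gripper is clear, about 0.2 m above the table.
- **Not fully confirmed:**
  - The force left on the pad after I let go can't be measured.
  - The wrist moment was noisy, about ±0.03 N m, so I judged the tightening by the joint-6 effort and the turn angle, which agreed with each other.
  - I did not measure the comb or clip again; the arm never went near either.

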